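# Open a microcentrifuge whose lid may be caught, and hold it open

## Robot

A 6-joint arm with a two-finger parallel gripper is mounted at the origin on the work surface. World frame = base frame: x ahead of the robot, y to its left, z up, the work surface at z = 0. Lengths are in mm, angles in rad, forces in N, time in s.
With the tool pointing down it reaches from about 350 to 975 mm from the base axis. Payload 7.1 kg.
Tool frame: the origin (TCP) lies between the finger pads, 19 mm behind the fingertips; this is the grasp point; z points along the fingers, x is the direction in which the jaws open and shut, and the axes are right-handed (so a half turn about z gives the same grasp; the last joint's range is limited). The gripper opens to 88 mm and grips with 3 to 60 N. Pads are 20 mm wide; open, the fingers measure 115 mm over their backs; the gripper's body (75 mm by 178 mm) begins 61 mm behind the grasp point.
Start: joints at [-1.189, 0.423, 1.63, -0, 1.089, -0.019], TCP at [243.862, -575.444, 241.375] pointing down, gripper open.
Joint ranges: [-3, 3], [-0.9, 2.11], [0.09, 2.58], [-1.31, 4.45], [0.11, 2.69], [-2.54, 2.54]. Speed limits (rad/s): [2.39, 2.39, 3.01, 3.14, 3.14, 3.14].

## Interface

Orientations are given as a rotation vector (axis times angle).
In Python, from bench import r gives the robot as it stands.
- The arm moves only by the tool drive_tool, never from a script. Its argument "plan" is a list of rows, each an object of numbers: "tx", "ty", "tz": the shift along the tool's x, y, z in cm; "ax", "ay", "az": the turn, a rotation vector about the tool's x, y, z in rad; "grip": the opening, from 0 (shut) to 1 (fully open). In form: [{"tx": .., "ty": .., "tz": .., "ax": .., "ay": .., "az": .., "grip": ..}, ...]. A call has 1 to 20 rows; each row shifts and turns the commanded pose from where the row before left it, along the tool's axes as they then stand; what a row does not reach is not made up. A row lasts 1/10 s, in which the tool goes at most 50 mm and 8.59 degrees, less where a joint would pass 70% of its speed; a pose out of reach is approached as far as the arm can. A call with a gripper value outside its range is refused whole. The fingers move at their own pace and stop on an object; the grip force is fixed at half the most. Time passes only in rows, so rows that do not move let the fingers close. It gives the time, the measured TCP pose, the force and the opening at its end, in the units of the state.
- r.get_state(): the state, without advancing time (a new reading comes with each control period).
- r.read_camera(name): name is "side" or "top"; returns a dict with "frame" (480x640x3 uint8, red, green, blue), "K" (3x3 intrinsics, pixels), "k1" (the pictures are not rectified: a ray, as slopes to the right and down, at radius r is drawn at 1 + k1 r^2 times it, then the intrinsics apply), "extrinsics" (4x4, takes a point from camera to world coordinates). Camera axes: x right, y down, z forward; pixel columns grow to the right and rows downward; lengths in mm; the calibration is good to about 2 mm. A picture is of the moment at which its call begins. There is no depth.
- r.hand_in(): hands the job in, once; it reports no verdict.
Trained networks look in the newest picture that a camera, given by its name, has taken for a name from the list of things; names that differ only in an ending like _2 or _b are one class to them, and where a whole thing is asked for, a point or a joint stands for the part that bears it (a point fixed in the world has none). Each returns a list of dicts, best first, with "confidence" (0 to 1); they miss things now and then, are a little off and sometimes report something else, mostly with a low value. They report only what shows in the picture. A call takes as long as a camera call.
- r.regions_of(camera, thing): "region" (480x640 bool, what is visible of it) and "xy" ([column, row] in pixels, amid what is visible of it).
- r.pinpoint(camera, thing): "xy" ([column, row] in pixels: a listed point, or the origin of a listed thing).
The state is a dict: "time_s": time; "joint_positions": joint angles; "dq": joint speeds; "joint_efforts": joint torques, N m; "tcp_pos": TCP position; "eef_rot": TCP orientation; "ft_force": force on the tool from outside, world axes, zero at the start; "torque": the same for the moment, N m; "finger_gap": finger opening in mm.
Only numpy, scipy, OpenCV 4.12 (cv2) and the standard library are available. Lean on these libraries where they do the work, as an engineer would, in place of code of your own. Each camera call takes 0.05 s, during which the arm holds its last target. There are 200 camera calls.

## Task

Get the microcentrifuge open so that its rotor can be unloaded: first take the lid's black handle and tug it gently upward to find out whether the lid is caught, and only if it is caught press the blue release button on the front panel and then take the handle again. Swing the lid up by the handle until it stands well past halfway to upright and finish there, still gripping the handle and holding it still, because the lid has no stay and falls shut. Do not shift or knock over the tube rack, the reagent bottle or the pipette-tip box beside the machine.

Things in the scene. Friction and masses are not known exactly. Their poses are not given: they have to be found in the camera images.
- centrifuge: Cream benchtop microcentrifuge, navy sloping front panel, 280 (x) x 214 (y) x 144 mm high over the lid, fixed. Origin under its middle on the bench; x to its back, y to its left, z up: the panel faces -x. A hidden rocker catch inside (tip: catch_nose, not reported) may or may not hook the lid; nothing outside shows which. The release throws it off by 12 mm, and it then stays off.
- lid (a joint): Angle of the lid (196 x 200 x 18 mm), rad: 0 shut, 1.45 fully open. 0.38 to 0.65 kg, hinged at its rear edge, no stay: let go, it falls shut; lifting takes about 3 to 5 N at the handle. If caught it comes up only 0.02 rad (3 mm at the handle) and stops hard; a gentle pull of 5 to 20 N shows it, over 60 N strains the catch.
- lid_handle (a point): Middle of the black bar handle near the lid's front edge: a round bar 16 mm thick along the machine's y, 100 mm clear between its two posts, axis 40 mm above the lid's top and (shut) 184 mm above the bench, 147 mm in front of and 58 mm above the hinge axis. Pinch it from above, fingers closing along the machine's x; it can turn between the pads.
- lid_hinge (a point): Middle of the lid's hinge axis, which runs along the machine's y: 112 mm behind the machine's origin, 126 mm above the bench. Fixed to the machine. As the lid opens the handle swings up and backward (+x of the machine) about it.
- release (a joint): Travel of the blue release button in m: 0 up, 0.008 fully down; springs back. It has to go down at least 7 mm (about 6 N) to throw the catch off; below it there is a hard stop.
- release_top (a point): Middle of the top face of the blue release button, 26 (x) x 36 (y) mm, on the front panel right of the middle: at (-116, -55, 122) mm in the machine's frame. It stands 12 mm proud of the panel; its face and travel lean 12 degrees towards the front, pressing straight down works. It is 81 mm in front of the handle.
- rack: Orange tube rack with small tubes, 75 x 150 x 52 mm, loose, left of the machine. Origin under its middle. Leave it alone.
- reagent: Amber reagent bottle with blue cap, 64 mm thick, 135 mm high, loose, right of the machine. Origin under its middle. Leave it alone.
- tipbox: Blue pipette-tip box with clear cover, 80 x 120 x 71 mm, loose, right of the machine. Origin under its middle. Leave it alone.

How it is judged (in metres and radians):
On the way:
1. before the hidden catch has been moved, the lid is tugged with the fingers until the catch takes the pull or the lid comes up (contact force between the fingers and lid above 1 N and distance of catch_nose from where it was at the start of the episode below 0.003 m and (contact force between lid and centrifuge above 2 N or value of joint lid above 0.05 rad)), for 0.05 s.
At the end, for the whole second after the job is handed in: the lid stands open by more than 0.8 rad (46 degrees), moving slower than 0.1 rad/s, with the fingers pressing on it by more than 1 N and the tool point within 35 mm of the middle of the handle bar; rack, bottle and tip box within 20 mm of where they stood and upright (value of joint lid above 0.8 rad and velocity of joint lid between -0.1 and 0.1 rad/s and contact force between the fingers and lid above 1 N and distance between the grasp point and lid_handle below 0.035 m and distance of each of rack, reagent, tipbox from where it was at the start of the episode below 0.02 m and angle between each of rack, reagent, tipbox's own z axis and vertical below 0.3 rad); the arm keeps its last pose, push and grip.
It fails at once if the release is pressed although the lid was not caught (the hidden catch was off from the start) (value of joint release above 0.006 m and distance of catch_nose from where it was at the start of the episode below 0.003 m).
It fails at once if the catch is strained by a pull of more than 60 N (contact force between lid and centrifuge above 60 N).
It fails at once if the tube rack is shifted by more than 20 mm or tipped (distance of rack from where it was at the start of the episode above 0.02 m or angle between rack's own z axis and vertical above 0.3 rad).
It fails at once if the reagent bottle is shifted by more than 20 mm or tipped (distance of reagent from where it was at the start of the episode above 0.02 m or angle between reagent's own z axis and vertical above 0.3 rad).
It fails at once if the tip box is shifted by more than 20 mm or tipped (distance of tipbox from where it was at the start of the episode above 0.02 m or angle between tipbox's own z axis and vertical above 0.3 rad).
It also fails if it takes over 51 s, if anything falls off the work surface, if the arm or the gripper's body presses on something with over 40 N, if the wrist force passes 120 N, or if a joint passes its speed limit or range.

## Working session

There is one attempt and no reset: what is moved stays moved. The work goes in short steps, Python scripts to look and compute and a tool call to move; the robot and the scene stay as the last step left them, time stands still between calls to the robot, and variables do not carry over. Pictures are saved under pics/ and viewed, about 8 in all and at most 12, crops included, and the job is handed in when it is done.

Besides the shell and the picture viewer there is one more tool, called after "Call:" as a command line: name --argument value ..., lists and objects as JSON in quotes. drive_tool: Moves the arm, as the interface text tells. Its arguments: {"type":"object","properties":{"plan":{"type":"array","items":{"type":"object","properties":{"tx":{"type":"number"},"ty":{"type":"number"},"tz":{"type":"number"},"ax":{"type":"number"},"ay":{"type":"number"},"az":{"type":"number"},"grip":{"type":"number"}}}}},"required":["plan"]}

```bash
mkdir -p pics
cat > h.py <<'E'
import numpy as np, cv2
from bench import r
from scipy.spatial.transform import Rotation as R
def ray(c,xy):
    K=np.array(c["K"]);k=c["k1"];E=np.array(c["extrinsics"])
    d=np.array([(xy[0]-K[0,2])/K[0,0],(xy[1]-K[1,2])/K[1,1]]);u=d.copy()
    for _ in range(20):u=d/(1+k*(u@u))
    return E[:3,3],E[:3,:3]@np.array([u[0],u[1],1.])
def at_z(c,xy,z):
    o,d=ray(c,xy);return o+d*(z-o[2])/d[2]
def tri(a,b):
    (o1,d1),(o2,d2)=a,b
    s=np.linalg.lstsq(np.c_[d1,-d2],o2-o1,rcond=None)[0]
    p,q=o1+s[0]*d1,o2+s[1]*d2;return (p+q)/2,np.linalg.norm(p-q)
E
python3 - <<'E'
from h import *
C={n:r.read_camera(n) for n in("side","top")}
for n,c in C.items(): cv2.imwrite(f"pics/{n}0.png",c["frame"][:,:,::-1])
for t in["lid_handle","release_top","lid_hinge","centrifuge","rack","reagent","tipbox"]:
    P={}
    for n in C:
        l=r.pinpoint(n,t)
        print(t,n,[(np.round(q["xy"],1).tolist(),round(q["confidence"],2)) for q in l[:2]])
        if l:P[n]=ray(C[n],l[0]["xy"])
    if len(P)==2:print("   ",tri(P["side"],P["top"]))
s=r.get_state();print(s["tcp_pos"],s["eef_rot"],s["time_s"],s["ft_force"])
print(R.from_rotvec(s["eef_rot"]).as_matrix().round(3))
E
```

```text
lid_handle side [([299.6, 267.1], 0.85)]
lid_handle top [([395.8, 301.3], 0.7), ([373.6, 260.8], 0.57)]
    (array([ 482.43467813, -121.11895171,  221.00358622]), np.float64(68.80627618662875))
release_top side [([263.5, 336.2], 0.86)]
release_top top [([448.1, 230.3], 0.45)]
    (array([ 508.26210542, -215.80287898,  222.05999693]), np.float64(136.214314461863))
lid_hinge side [([382.2, 268.8], 0.79)]
lid_hinge top [([361.6, 195.0], 0.67)]
    (array([674.13335663, -70.47776411, 126.26378994]), np.float64(2.209232810083897))
centrifuge side [([323.2, 335.9], 0.94)]
centrifuge top [([356.9, 258.2], 0.59)]
    (array([561.9453221 , -72.16895455,   1.51978936]), np.float64(10.982263972349603))
rack side []
rack top [([266.2, 260.2], 0.66)]
reagent side [([411.6, 432.7], 0.9), ([264.7, 334.6], 0.41)]
reagent top [([448.4, 232.8], 0.56)]
    (array([ 621.5720408 , -290.46649056,    1.35986101]), np.float64(12.281684587405628))
tipbox side [([320.7, 460.2], 0.82)]
tipbox top [([445.5, 290.4], 0.84)]
    (array([ 485.84269584, -278.50115311,  -12.18308032]), np.float64(9.299636836962028))
[ 243.88289512 -575.45085917  241.38382162] [ 2.61918548e+00 -1.73470959e+00  1.14268036e-05] 0.8 [0.43968233 0.21739962 0.13728103]
[[ 0.39  -0.921 -0.   ]
 [-0.921 -0.39  -0.   ]
 [ 0.     0.    -1.   ]]
```

View pics/top0.png

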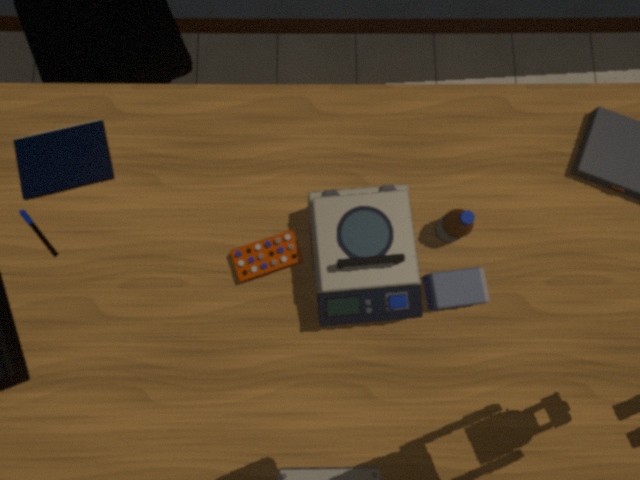

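View pics/side0.png

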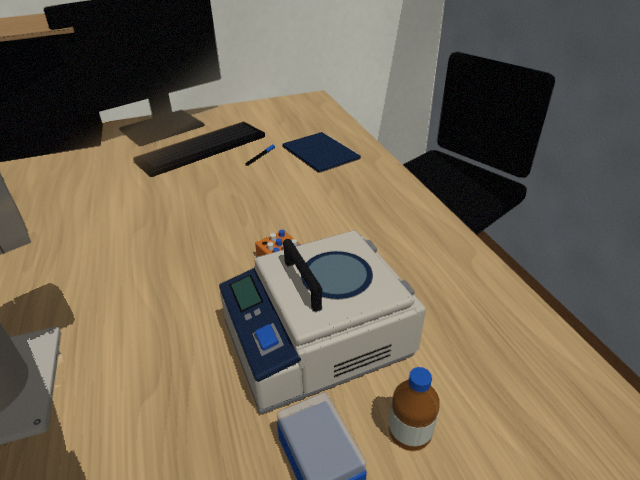

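Run:
```python
from h import *
S=r.read_camera("side");T=r.read_camera("top")
print("handle side z184",at_z(S,(299.6,267.1),184)," top2",at_z(T,(373.6,260.8),184), "top1",at_z(T,(395.8,301.3),184))
print("release side z122",at_z(S,(263.5,336.2),122))
print("hinge",at_z(S,(382.2,268.8),126),at_z(T,(361.6,195),126))
print(tri(ray(S,(299.6,267.1)),ray(T,(373.6,260.8))))
for n in("side","top"):
  for q in r.regions_of(n,"lid_handle")[:2]:print(n,q["xy"],q["confidence"],q["region"].sum())
```

```text
handle side z184 [528.09624309 -83.23618703 184.        ]  top2 [526.74290105 -82.05406342 184.        ] top1 [ 450.00481799 -121.23061792  184.        ]
release side z122 [ 451.91098214 -142.67486417  122.        ]
hinge [675.48973135 -70.11419345 126.        ] [673.088187  -70.2280639 126.       ]
(array([527.59331683, -82.30056616, 183.15220448]), np.float64(1.4854965451279065))
side [329.7, 285.8] 0.58 11147
top [367.3, 243.4] 0.71 9476
top [364.7, 256.0] 0.67 13946
```

The top picture shows the handle at about (370,262), the button at (398,301) and the hinge at about (361,190). The side picture shows the button at (265,337) and the handle bar at (300,270). The network's first top hit for the handle was really the button, so I rejected it. The handle comes out at (527.6, -82.4, 183) and the hinge at (674, -70, 126). They are 147 mm apart, as specified, which gives a machine yaw of about 0.083 rad. The release position agrees to 1 mm.

Call:
drive_tool --plan '[{"tz":-1,"az":-0.14,"grip":1},{"tz":-1,"az":-0.14,"grip":1},{"az":-0.14,"grip":1},{"az":-0.14,"grip":1},{"az":-0.14,"grip":1},{"az":-0.14,"grip":1},{"az":-0.14,"grip":1},{"az":-0.14,"grip":1},{"az":-0.135,"grip":1},{"grip":1}]'

```text
invalid input
```

Call:
drive_tool --plan '[{"tx":2.31,"ty":-3.34,"grip":1},{"tx":2.31,"ty":-3.34,"grip":1},{"tx":2.31,"ty":-3.34,"grip":1},{"tx":2.31,"ty":-3.34,"grip":1},{"tx":2.31,"ty":-3.34,"grip":1},{"tx":2.31,"ty":-3.34,"grip":1},{"tx":2.31,"ty":-3.34,"grip":1},{"tx":2.31,"ty":-3.34,"grip":1},{"tx":2.31,"ty":-3.34,"grip":1},{"tx":2.31,"ty":-3.34,"grip":1},{"tx":2.31,"ty":-3.34,"grip":1},{"tx":2.31,"ty":-3.34,"grip":1},{"tx":2.31,"ty":-3.34,"grip":1},{"tx":2.31,"ty":-3.34,"grip":1},{"grip":1},{"grip":1}]'

```text
invalid input
```

```bash
cat > st.py <<'E'
from h import *
s=r.get_state();m=R.from_rotvec(s["eef_rot"]).as_matrix()
x=np.array([.9966,.082,0]);
print("t",s["time_s"],"tcp",np.round(s["tcp_pos"],1),"F",np.round(s["ft_force"],1),"gap",round(s["finger_gap"],1))
print(m.round(3)); d=np.array([527.6,-82.4,183.5])-s["tcp_pos"];print("to handle, tool cm",(m.T@d/10).round(2))
E
python3 st.py
```

```text
t 1.0 tcp [ 243.9 -575.4  241.4] F [-0.4 -0.4 -0.3] gap 87.6
[[ 0.39  -0.921  0.   ]
 [-0.921 -0.39  -0.   ]
 [ 0.    -0.    -1.   ]]
to handle, tool cm [-34.33 -45.36   5.79]
```

The tool refused both plans. It probably wants every key in each row.

Call:
drive_tool --plan '[{"tx":0,"ty":0,"tz":-1,"ax":0,"ay":0,"az":-0.14,"grip":1},{"tx":0,"ty":0,"tz":-1,"ax":0,"ay":0,"az":-0.14,"grip":1},{"tx":0,"ty":0,"tz":0,"ax":0,"ay":0,"az":-0.14,"grip":1},{"tx":0,"ty":0,"tz":0,"ax":0,"ay":0,"az":-0.14,"grip":1},{"tx":0,"ty":0,"tz":0,"ax":0,"ay":0,"az":-0.14,"grip":1},{"tx":0,"ty":0,"tz":0,"ax":0,"ay":0,"az":-0.14,"grip":1},{"tx":0,"ty":0,"tz":0,"ax":0,"ay":0,"az":-0.14,"grip":1},{"tx":0,"ty":0,"tz":0,"ax":0,"ay":0,"az":-0.14,"grip":1},{"tx":0,"ty":0,"tz":0,"ax":0,"ay":0,"az":-0.135,"grip":1}]'

```text
time_s: 1.9
tcp_pos: [243.8, -575.4, 261.4]
eef_rot: [-3.138, -0.142, 0.0]
ft_force: [-0.6, 0.2, 0.2]
finger_gap: 87.9
```

Call:
drive_tool --plan '[{"tx":2.31,"ty":-3.34,"tz":0,"ax":0,"ay":0,"az":0,"grip":1},{"tx":2.31,"ty":-3.34,"tz":0,"ax":0,"ay":0,"az":0,"grip":1},{"tx":2.31,"ty":-3.34,"tz":0,"ax":0,"ay":0,"az":0,"grip":1},{"tx":2.31,"ty":-3.34,"tz":0,"ax":0,"ay":0,"az":0,"grip":1},{"tx":2.31,"ty":-3.34,"tz":0,"ax":0,"ay":0,"az":0,"grip":1},{"tx":2.31,"ty":-3.34,"tz":0,"ax":0,"ay":0,"az":0,"grip":1},{"tx":2.31,"ty":-3.34,"tz":0,"ax":0,"ay":0,"az":0,"grip":1},{"tx":2.31,"ty":-3.34,"tz":0,"ax":0,"ay":0,"az":0,"grip":1},{"tx":2.31,"ty":-3.34,"tz":0,"ax":0,"ay":0,"az":0,"grip":1},{"tx":2.31,"ty":-3.34,"tz":0,"ax":0,"ay":0,"az":0,"grip":1},{"tx":2.31,"ty":-3.34,"tz":0,"ax":0,"ay":0,"az":0,"grip":1},{"tx":2.31,"ty":-3.34,"tz":0,"ax":0,"ay":0,"az":0,"grip":1},{"tx":2.31,"ty":-3.34,"tz":0,"ax":0,"ay":0,"az":0,"grip":1},{"tx":2.31,"ty":-3.34,"tz":0,"ax":0,"ay":0,"az":0,"grip":1},{"tx":0,"ty":0,"tz":0,"ax":0,"ay":0,"az":0,"grip":1}]'

```text
time_s: 3.4
tcp_pos: [528.4, -78.7, 261.6]
eef_rot: [-3.138, -0.14, -0.002]
ft_force: [0.6, -0.3, -1.0]
finger_gap: 88.1
```

```bash
python3 st.py
```

```text
t 3.4 tcp [528.4 -78.7 261.6] F [ 0.6 -0.3 -1. ] gap 88.1
[[ 0.996  0.089  0.002]
 [ 0.089 -0.996  0.001]
 [ 0.002 -0.001 -1.   ]]
to handle, tool cm [-0.12  0.36  7.81]
```

Call:
drive_tool --plan '[{"tx":-0.1,"ty":0.35,"tz":1.5,"ax":0,"ay":0,"az":0,"grip":1},{"tx":0,"ty":0,"tz":1.5,"ax":0,"ay":0,"az":0,"grip":1},{"tx":0,"ty":0,"tz":1.5,"ax":0,"ay":0,"az":0,"grip":1},{"tx":0,"ty":0,"tz":1.5,"ax":0,"ay":0,"az":0,"grip":1},{"tx":0,"ty":0,"tz":1,"ax":0,"ay":0,"az":0,"grip":1},{"tx":0,"ty":0,"tz":0.7,"ax":0,"ay":0,"az":0,"grip":1},{"tx":0,"ty":0,"tz":0,"ax":0,"ay":0,"az":0,"grip":1},{"tx":0,"ty":0,"tz":0,"ax":0,"ay":0,"az":0,"grip":0.4},{"tx":0,"ty":0,"tz":0,"ax":0,"ay":0,"az":0,"grip":0.4},{"tx":0,"ty":0,"tz":0,"ax":0,"ay":0,"az":0,"grip":0.4},{"tx":0,"ty":0,"tz":0,"ax":0,"ay":0,"az":0,"grip":0.4}]'

```text
time_s: 4.5
tcp_pos: [525.9, -85.6, 184.8]
eef_rot: [3.139, 0.134, 0.001]
ft_force: [0.2, 0.1, -0.4]
finger_gap: 59.2
```

```bash
python3 - <<'E'
from h import *
c=r.read_camera("side");cv2.imwrite("pics/side1.png",cv2.resize(c["frame"][200:380,200:440,::-1],None,fx=3,fy=3))
E
python3 st.py
```

```text
t 4.55 tcp [525.9 -85.7 184.7] F [-0.3 -0.6 -0.4] gap 55.1
[[ 0.996  0.085  0.001]
 [ 0.085 -0.996 -0.   ]
 [ 0.001  0.    -1.   ]]
to handle, tool cm [ 0.2  -0.31  0.12]
```

View pics/side1.png

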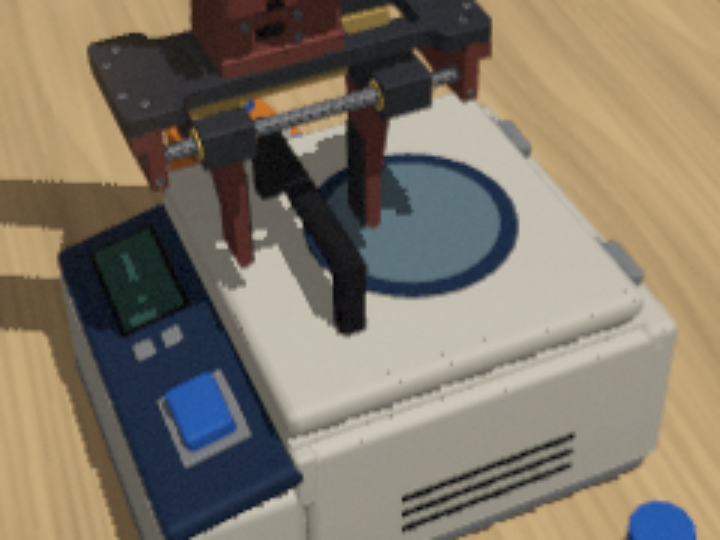

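The crop shows the handle bar between the two fingers (fingertips at about (245,260) and (372,222), bar between them). I'll close now.

Call:
drive_tool --plan '[{"tx":0.2,"ty":-0.2,"tz":0,"ax":0,"ay":0,"az":0,"grip":0.1},{"tx":0,"ty":0,"tz":0,"ax":0,"ay":0,"az":0,"grip":0.1},{"tx":0,"ty":0,"tz":0,"ax":0,"ay":0,"az":0,"grip":0.1},{"tx":0,"ty":0,"tz":0,"ax":0,"ay":0,"az":0,"grip":0},{"tx":0,"ty":0,"tz":0,"ax":0,"ay":0,"az":0,"grip":0},{"tx":0,"ty":0,"tz":0,"ax":0,"ay":0,"az":0,"grip":0},{"tx":0,"ty":0,"tz":0,"ax":0,"ay":0,"az":0,"grip":0},{"tx":0,"ty":0,"tz":0,"ax":0,"ay":0,"az":0,"grip":0}]'

```text
time_s: 5.35
tcp_pos: [530.3, -83.3, 184.6]
eef_rot: [3.139, 0.133, 0.009]
ft_force: [11.0, 2.2, -8.3]
finger_gap: 15.4
```

Call:
drive_tool --plan '[{"tx":0.2,"ty":0,"tz":0,"ax":0,"ay":0,"az":0,"grip":0},{"tx":0,"ty":0,"tz":-0.05,"ax":0,"ay":0,"az":0,"grip":0},{"tx":0,"ty":0,"tz":-0.05,"ax":0,"ay":0,"az":0,"grip":0},{"tx":0,"ty":0,"tz":-0.05,"ax":0,"ay":0,"az":0,"grip":0},{"tx":0,"ty":0,"tz":-0.05,"ax":0,"ay":0,"az":0,"grip":0},{"tx":0,"ty":0,"tz":0,"ax":0,"ay":0,"az":0,"grip":0}]'

```text
time_s: 5.95
tcp_pos: [531.0, -83.2, 186.4]
eef_rot: [-3.139, -0.133, -0.005]
ft_force: [9.0, 1.6, -7.3]
finger_gap: 14.8
```

Call:
drive_tool --plan '[{"tx":0.1,"ty":0,"tz":-0.05,"ax":0,"ay":0,"az":0,"grip":0},{"tx":0,"ty":0,"tz":-0.05,"ax":0,"ay":0,"az":0,"grip":0},{"tx":0,"ty":0,"tz":-0.05,"ax":0,"ay":0,"az":0,"grip":0},{"tx":0,"ty":0,"tz":-0.05,"ax":0,"ay":0,"az":0,"grip":0},{"tx":0,"ty":0,"tz":0,"ax":0,"ay":0,"az":0,"grip":0}]'

```text
time_s: 6.45
tcp_pos: [531.8, -83.2, 188.2]
eef_rot: [3.139, 0.133, 0.004]
ft_force: [7.6, 1.6, -7.4]
finger_gap: 14.9
```

Call:
drive_tool --plan '[{"tx":0.1,"ty":0,"tz":-0.05,"ax":0,"ay":0,"az":0,"grip":0},{"tx":0,"ty":0,"tz":-0.05,"ax":0,"ay":0,"az":0,"grip":0},{"tx":0,"ty":0,"tz":-0.05,"ax":0,"ay":0,"az":0,"grip":0},{"tx":0,"ty":0,"tz":0,"ax":0,"ay":0,"az":0,"grip":0}]'

```text
time_s: 6.85
tcp_pos: [532.4, -83.1, 189.7]
eef_rot: [3.139, 0.133, 0.003]
ft_force: [7.4, 0.3, -7.7]
finger_gap: 15.3
```

Call:
drive_tool --plan '[{"tx":0.1,"ty":0,"tz":-0.1,"ax":0,"ay":0,"az":0,"grip":0},{"tx":0.1,"ty":0,"tz":-0.1,"ax":0,"ay":0,"az":0,"grip":0},{"tx":0.1,"ty":0,"tz":-0.1,"ax":0,"ay":0,"az":0,"grip":0},{"tx":0.1,"ty":0,"tz":-0.1,"ax":0,"ay":0,"az":0,"grip":0},{"tx":0,"ty":0,"tz":-0.1,"ax":0,"ay":0,"az":0,"grip":0},{"tx":0,"ty":0,"tz":-0.1,"ax":0,"ay":0,"az":0,"grip":0},{"tx":0,"ty":0,"tz":-0.1,"ax":0,"ay":0,"az":0,"grip":0},{"tx":0,"ty":0,"tz":-0.1,"ax":0,"ay":0,"az":0,"grip":0},{"tx":0,"ty":0,"tz":0,"ax":0,"ay":0,"az":0,"grip":0}]'

```text
time_s: 7.75
tcp_pos: [536.2, -82.8, 198.2]
eef_rot: [3.139, 0.133, 0.003]
ft_force: [3.8, -1.3, -6.7]
finger_gap: 15.1
```

```bash
python3 - <<'E'
from h import *
c=r.read_camera("side");cv2.imwrite("pics/side2.png",cv2.resize(c["frame"][200:380,200:440,::-1],None,fx=3,fy=3))
E
python3 st.py
```

```text
t 7.8 tcp [536.2 -82.7 198.1] F [ 5.3 -0.3 -7.8] gap 15.4
[[ 0.996  0.085  0.002]
 [ 0.085 -0.996 -0.   ]
 [ 0.002  0.    -1.   ]]
to handle, tool cm [-0.85 -0.11  1.46]
```

View pics/side2.png

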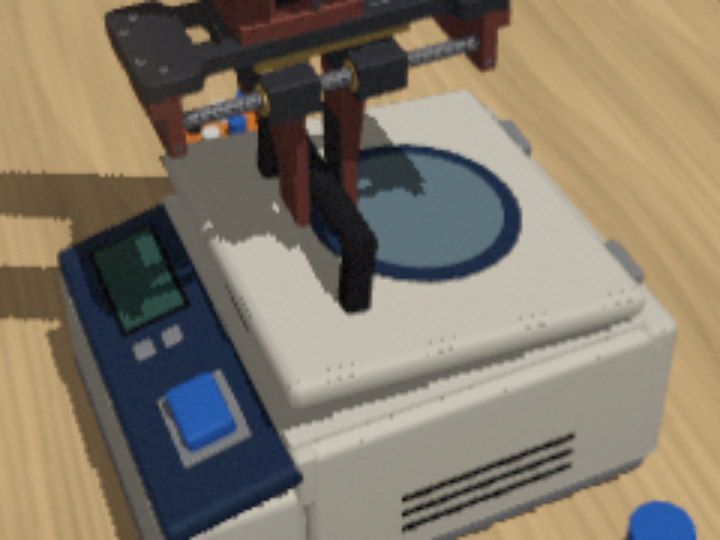

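The lid's front edge has risen clear of the body: there is a dark gap under it at about (300,400), and the bar is still between the fingers. The lift force stayed flat at about 7 N past the 3 mm point. The lid is **not caught**, so I won't press the release. I'll swing the lid up along its arc.

Call:
drive_tool --plan '[{"tx":0.3,"ty":0,"tz":-0.49,"ax":0,"ay":0,"az":0,"grip":0},{"tx":0.3,"ty":0,"tz":-0.49,"ax":0,"ay":0,"az":0,"grip":0},{"tx":0.3,"ty":0,"tz":-0.49,"ax":0,"ay":0,"az":0,"grip":0},{"tx":0.3,"ty":0,"tz":-0.49,"ax":0,"ay":0,"az":0,"grip":0},{"tx":0.38,"ty":0,"tz":-0.45,"ax":0,"ay":0,"az":0,"grip":0},{"tx":0.38,"ty":0,"tz":-0.45,"ax":0,"ay":0,"az":0,"grip":0},{"tx":0.38,"ty":0,"tz":-0.45,"ax":0,"ay":0,"az":0,"grip":0},{"tx":0.38,"ty":0,"tz":-0.45,"ax":0,"ay":0,"az":0,"grip":0},{"tx":0.45,"ty":0,"tz":-0.39,"ax":0,"ay":0,"az":0,"grip":0},{"tx":0.45,"ty":0,"tz":-0.39,"ax":0,"ay":0,"az":0,"grip":0},{"tx":0.45,"ty":0,"tz":-0.39,"ax":0,"ay":0,"az":0,"grip":0},{"tx":0.45,"ty":0,"tz":-0.39,"ax":0,"ay":0,"az":0,"grip":0},{"tx":0,"ty":0,"tz":0,"ax":0,"ay":0,"az":0,"grip":0}]'

```text
time_s: 9.1
tcp_pos: [578.5, -79.3, 253.2]
eef_rot: [3.138, 0.134, -0.008]
ft_force: [-15.6, -3.3, 14.3]
finger_gap: 15.1
```

The force is about 20 N radially, which means I'm slightly inside the true arc. I'll correct outward and go on.

Call:
drive_tool --plan '[{"tx":0.4,"ty":0,"tz":-0.5,"ax":0,"ay":0,"az":0,"grip":0},{"tx":0.4,"ty":0,"tz":-0.5,"ax":0,"ay":0,"az":0,"grip":0},{"tx":0.5,"ty":0,"tz":-0.4,"ax":0,"ay":0,"az":0,"grip":0},{"tx":0.5,"ty":0,"tz":-0.35,"ax":0,"ay":0,"az":0,"grip":0},{"tx":0,"ty":0,"tz":0,"ax":0,"ay":0,"az":0,"grip":0},{"tx":0,"ty":0,"tz":0,"ax":0,"ay":0,"az":0,"grip":0}]'

```text
time_s: 9.7
tcp_pos: [598.7, -77.7, 268.6]
eef_rot: [3.138, 0.134, 0.0]
ft_force: [0.9, -5.0, -5.6]
finger_gap: 15.3
```

Call:
drive_tool --plan '[{"tx":0.54,"ty":0,"tz":-0.27,"ax":0,"ay":0,"az":0,"grip":0},{"tx":0.54,"ty":0,"tz":-0.25,"ax":0,"ay":0,"az":0,"grip":0},{"tx":0.54,"ty":0,"tz":-0.23,"ax":0,"ay":0,"az":0,"grip":0},{"tx":0.54,"ty":0,"tz":-0.21,"ax":0,"ay":0,"az":0,"grip":0},{"tx":0.57,"ty":0,"tz":-0.18,"ax":0,"ay":0,"az":0,"grip":0},{"tx":0.57,"ty":0,"tz":-0.16,"ax":0,"ay":0,"az":0,"grip":0},{"tx":0,"ty":0,"tz":0,"ax":0,"ay":0,"az":0,"grip":0},{"tx":0,"ty":0,"tz":0,"ax":0,"ay":0,"az":0,"grip":0}]'

```text
time_s: 10.5
tcp_pos: [631.6, -75.0, 283.1]
eef_rot: [3.138, 0.133, 0.002]
ft_force: [-3.7, -5.2, 2.0]
finger_gap: 15.1
```

Call:
drive_tool --plan '[{"tx":0.55,"ty":0,"tz":-0.15,"ax":0,"ay":0,"az":0,"grip":0},{"tx":0.55,"ty":0,"tz":-0.12,"ax":0,"ay":0,"az":0,"grip":0},{"tx":0.4,"ty":0,"tz":-0.06,"ax":0,"ay":0,"az":0,"grip":0},{"tx":0.2,"ty":0,"tz":-0.03,"ax":0,"ay":0,"az":0,"grip":0},{"tx":0,"ty":0,"tz":0,"ax":0,"ay":0,"az":0,"grip":0},{"tx":0,"ty":0,"tz":0,"ax":0,"ay":0,"az":0,"grip":0},{"tx":0,"ty":0,"tz":0,"ax":0,"ay":0,"az":0,"grip":0}]'

```text
time_s: 11.2
tcp_pos: [648.5, -73.6, 286.7]
eef_rot: [3.138, 0.133, 0.002]
ft_force: [-2.6, -4.1, 3.4]
finger_gap: 15.2
```

```bash
python3 - <<'E'
from h import *
c=r.read_camera("side");cv2.imwrite("pics/side3.png",c["frame"][:,:,::-1])
T=r.read_camera("top")
for n in("side","top"):
  for t in("lid_handle","rack","reagent","tipbox"):print(n,t,[(np.round(q["xy"],1).tolist(),round(q["confidence"],2)) for q in r.pinpoint(n,t)[:2]])
E
python3 st.py
```

```text
side lid_handle [([371.3, 188.6], 0.85), ([380.7, 267.3], 0.73)]
side rack [([288.1, 265.7], 0.64)]
side reagent [([414.0, 433.8], 0.95)]
side tipbox [([320.9, 461.5], 0.95)]
top lid_handle []
top rack [([267.7, 257.3], 0.61)]
top reagent []
top tipbox []
t 11.7 tcp [648.4 -73.6 286.7] F [-2.  -4.2  2.4] gap 15.1
[[ 0.996  0.085  0.001]
 [ 0.085 -0.996 -0.001]
 [ 0.001  0.001 -1.   ]]
to handle, tool cm [-12.13  -0.15  10.31]
```

View pics/side3.png

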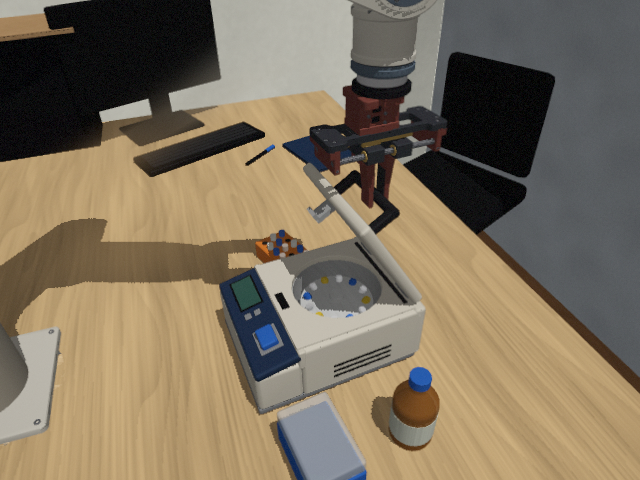

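The lid stands at about 60° with the bar gripped between the fingers (around (373,190)). The rack, bottle and tip box are where they were. I'm handing in.

```bash
python3 -c "
from h import *
print(r.hand_in())"; python3 st.py
```

```text
the job is handed in; nothing more can be done
None
the job is handed in; nothing more can be done
```

The centrifuge lid is open at about 1.05 rad (60°) and held still by the handle. I handed the job in at about 11.7 s of the 51 s allowed.

- **Tug test:** I gripped the handle from above and tugged it up gently. The force stayed flat at about 7 N well past the 3 mm point where a caught lid would stop, and the picture showed the front edge rising. The lid was not caught, so I never pressed the release.
- **Swing:** I followed the hinge arc upward. Partway, about 20 N built up because I was slightly inside the true arc; I corrected outward and it fell to a few newtons.
- **Last checks:** The finger gap was 15 mm on the 16 mm bar, the tool was stationary, and the force was under 6 N. I worked out the lid angle from the tool position. In the last side picture the bottle and tip box were within about 2.5 pixels of where they started and everything stood upright.
- **Checks that fell short:** In the last top view the networks missed the handle, bottle and tip box, hidden there or not found. The top-view rack estimate was 3 pixels off its start, within network noise. In the first top view the network's best guess for the handle was really the button; I rejected it using the known geometry.
- **Not measured:** Contact force between the fingers and the lid is not reported directly; I inferred it from the closed grip.

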